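# Load two data loggers and wedge up the levelling carrier

## Robot

A 6-joint arm with a two-finger parallel gripper is mounted at the origin on the work surface. World frame = base frame: x ahead of the robot, y to its left, z up, the work surface at z = 0. Lengths are in m, angles in degrees, forces in N, time in s.
With the tool pointing down it reaches from about 0.35 to 0.875 m from the base axis. Payload 4.2 kg.
Tool frame: the origin (TCP) lies midway between the tips of the shut fingers; the grasp point (between the pads) lies 19 mm behind it (r.pinch_z is the distance from the TCP to the grasp point, in m); z points along the fingers, y is the line along which they close (so a half turn about z gives the same grasp; the last joint's range is limited). The gripper opens to 87 mm and grips with 3 to 60 N. Pads are 19 mm wide; open, the fingers measure 117 mm over their backs; the gripper's body (75 mm by 190 mm) begins 51 mm behind the grasp point.
Start: joints at [82.598, 22.042, 0.453, 0, -68.411, -14.817], TCP at [0.236, 0.579, 0.223] pointing down, gripper open.
Joint ranges: [-179.83, 179.83], [-69.29, 118.12], [-61.27, 80.66], [-181.25, 117.63], [-171.15, -9.14], [-177.46, 177.46]. Speed limits (degrees/s): [159.86, 159.86, 180, 180, 180, 180].

## Interface

Orientations are given as a 3x3 rotation matrix whose columns are the frame's x, y, z axes.
In Python, from station import r, imaging, models gives the robot as it stands. The module is installed in compiled form; this text tells all that it offers.
- The arm moves only by the tool apply_moves, never from a script. Its argument "moves" is a list of rows, each a list of 2 entries, a list of its own where there are three numbers: the shift along the tool's x, y, z in m, then the turn about the tool's z in degrees. A call has 1 to 5 rows; each row shifts and turns the commanded pose from where the row before left it, along the tool's axes as they then stand; what a row does not reach is not made up. A row lasts 1/12 s, in which the tool goes at most 41.7 mm and 7.16 degrees, less where a joint would pass 70% of its speed; a pose out of reach is approached as far as the arm can. A call is refused whole if a number of a shift passes 0.0417 or a number of a turn 7.16, either way. A call with a gripper value outside its range is refused whole. "hand" is the finger opening in m, from 0 to 0.087, set as the call begins (left out, the last holds). The fingers move at their own pace and stop on an object; the grip force is fixed at half the most. Time passes only in rows, so rows that do not move let the fingers close. It gives the time, the measured TCP pose, the force, the opening and the grip force at its end, in the units of the state.
- r.sense(): the state, without advancing time (a new reading comes with each control period).
- imaging.capture(name): name is "scene" or "top" or "wrist"; returns a dict with "frame" (480x640x3 uint8, blue, green, red), "intrinsics" (3x3 intrinsics, pixels), "eye" and "orientation" of the camera in the world. Camera axes: x right, y down, z forward; pixel columns grow to the right and rows downward; lengths in m; the calibration is good to about 2 mm. The wrist camera is an equidistant fisheye: a pixel r from the principal point sees the ray r / f radians off the axis. A picture is of the moment at which its call begins. There is no depth.
- r.finish_job(): hands the job in; it is judged then, once.
Trained networks look in a picture, given as the dict that the camera call returned (one of the last four; its "shot" number tells which), for a name from the list of things; names that differ only in an ending like _2 or _b are one class to them, and where a whole thing is asked for, a point or a joint stands for the part that bears it (a point fixed in the world has none). Each returns a list of dicts, best first, with "confidence" (0 to 1); they miss things now and then, are a little off and sometimes report something else, mostly with a low value. They report only what shows in the picture. A call takes as long as a camera call.
- models.cut_out(picture, target): "region" (480x640 bool, what is visible of it) and "extent" ([left, top, width, height] as shares, 0 to 1, of the picture: columns of its width, rows of its height, round what is visible of it).
- models.place_of(picture, target): "at" ([column, row] as shares, 0 to 1, of the picture: columns of its width, rows of its height: a listed point, or the origin of a listed thing).
The state is a dict: "time_s": time; "joints": joint angles; "joint_velocities": joint speeds; "effort": joint torques, N m; "tcp_pos": TCP position; "ee_rot": TCP orientation; "wrist_force": force on the tool from outside, world axes, zero at the start; "moment": the same for the moment, N m; "gripper_width": opening from 0.0 (shut) to 1.0 (fully open); "gripper_force": force on a finger pad.
Only numpy, scipy, OpenCV 4.12 (cv2) and the standard library are available. Lean on these libraries where they do the work, as an engineer would, in place of code of your own. Each camera call takes 0.05 s, during which the arm holds its last target. There are 200 camera calls.

## Task

Put the blue logger upright, fully home, into the carrier's pocket one (one dot) and let go, and only after that the orange logger into pocket two (two dots). Then slide the orange wedge flat along the bench, thin end first, under the yellow lip of the carrier until the carrier just lifts off its base, by about 2 to 7 mm at the lip, and finish while still gripping the wedge there: do not let go, as a colleague will set the levelling foot. Leave the green logger in the rack and the other things on the bench alone.

Things in the scene. Friction and masses are not known exactly. Their poses are not given: they have to be found in the camera images.
- stand: Fixed levelling stand: grey base with two rails, under a hinged aluminium plate (the carrier, 150 mm wide, 8 mm thick; part of this body). Origin on the bench right under the carrier's yellow front lip; x points from the lip to the hinge, y left, z up. The lip faces the robot within 15 degrees. Under the lip, between the rails, the bench is free for y -73 to 73 mm, x up to 110 mm
- carrier (a joint): Hinge angle of the carrier plate, rad: 0 at rest on the base's rubber pads, grows as the lip rises; lip lift = 195 mm x angle (hinge 195 mm behind the lip, 20 mm above the bench). Only weight holds it down, about 4 N at the lip when loaded; it falls back if not supported
- lip (a point): Centre of the yellow lip, a round bar 8 mm thick, 150 mm long along stand y, on the carrier's free front edge (moves with it); at rest its centre is 20 mm and its underside 16 mm above the bench. A wedge flat on the bench, pointing along stand x, meets it when the tab's centre is 75 mm before it, and lifts it 0.22 mm per mm from there
- pocket1 (a point): Centre of the floor of pocket one, marked by one black dot on the plate in front of it: round hole of 27 mm diameter, 24 mm deep, in a grey block (50 x 130 mm) on the carrier; the block's top is 48 mm above the bench. 75 mm behind the lip, 35 mm to stand +y. Its axes are those of the carrier (z up, out of the hole)
- pocket2 (a point): The same for pocket two (two black dots), 35 mm to stand -y, 70 mm from pocket one
- logger_blue: Data logger with blue cap: steel cylinder 24 mm diameter, 70 mm tall, 80 g, the upper 20 mm coloured. Origin at the centre of its underside, z up along its axis. Starts upright in one of three holes (27 mm diameter, 24 mm deep, 55 mm apart in a row) of the black transport rack, 46 mm of it standing out
- logger_orange: Same logger with orange cap, in another hole of the rack
- logger_green: Same logger with green cap, in the remaining hole of the rack: stays there
- rack: Black transport rack, fixed: block 170 x 60 x 30 mm, origin at the centre of its underside, x along its row of three holes (at x -55, 0 and 55 mm); hole floors 6 mm above the bench, top 30 mm
- wedge: Orange wedge, about 0.15 kg, loose: 40 mm wide (y), x from -20 mm (heel) to 120 mm (thin end). Top level, 28 mm high, for x -20 to 20 mm, then slopes straight down to 6 mm at x 120. Black upright grip tab on the heel, 26 (x) x 18 (y) mm, from 28 to 70 mm height, over the origin. Origin on the underside; x points to the thin end, z up. Pushing it under the lip takes 5 to 15 N; it stays there
- meter: Black handheld meter, 130 x 60 x 26 mm, lying loose on the bench; origin at the centre of its underside
- mouse: Black computer mouse, 100 x 60 x 26 mm, loose; origin at the centre of its underside
- hygrometer: White thermo-hygrometer display, 28 x 110 x 85 mm, standing loose; origin at the centre of its underside
- screwdriver: Red-handled screwdriver lying loose on the bench along its own x
- cup: Blue mug, 80 mm diameter, 95 mm tall, standing loose; origin at the centre of its underside

How it is judged:
By the outcome, as a careful person would: the job done as asked, in the order asked, and still so for the second after the job is handed in, while the arm keeps its last pose, push and grip.
It also fails if it takes over 72 s, if anything falls off the work surface, if the arm or the gripper's body presses on something with over 40 N, if the wrist force passes 120 N, or if a joint passes its speed limit or range.

## Working session

There is one attempt and no reset: what is moved stays moved. The work goes in short steps, Python scripts to look and compute and a tool call to move; the robot and the scene stay as the last step left them, time stands still between calls to the robot, and variables do not carry over. Pictures are saved under pics/ and viewed, at most 12 in all, crops included, and the job is handed in when it is done.

Besides the shell and the picture viewer there is one more tool, called after "Emit:" as name(argument=value, ...) on one line, values as JSON. apply_moves: Moves the arm, as the interface text tells. Its arguments: {"type":"object","properties":{"moves":{"type":"array"},"hand":{"type":"number"}},"required":["moves"]}

```bash
mkdir -p pics
cat > h.py <<'E'
import numpy as np, cv2
from station import r, imaging, models
def ray(c,px):
    K=np.array(c["intrinsics"]);R=np.array(c["orientation"]);e=np.array(c["eye"])
    d=np.array([(px[0]-K[0,2])/K[0,0],(px[1]-K[1,2])/K[1,1],1.])
    return e,R@d
def onz(c,px,z):
    e,d=ray(c,px); return e+d*(z-e[2])/d[2]
def proj(c,P):
    K=np.array(c["intrinsics"]);R=np.array(c["orientation"]);e=np.array(c["eye"])
    p=R.T@(np.asarray(P,float)-e); p=K@p; return p[:2]/p[2]
E
python3 - <<'E'
from h import *
s=r.sense();print(s["time_s"],s["tcp_pos"],np.round(s["ee_rot"],3).tolist(),s["gripper_width"],r.pinch_z)
Z=dict(stand=0,lip=.02,pocket1=.024,pocket2=.024,logger_blue=.006,logger_orange=.006,logger_green=.006,rack=0,wedge=0,meter=0,mouse=0,hygrometer=0,screwdriver=0.01,cup=0)
for n in ["top","scene"]:
    c=imaging.capture(n);cv2.imwrite(f"pics/{n}0.png",c["frame"])
    print(n,np.round(c["eye"],3),np.round(c["orientation"],2).tolist(),np.round(c["intrinsics"],1).tolist())
    for k,z in Z.items():
        for p in models.place_of(c,k)[:1]:
            px=np.array(p["at"])*[640,480]; print(k,round(p["confidence"],2),px.round(1),onz(c,px,z).round(4))
E
```

```text
0.0 [0.23610403 0.57801972 0.22145141] [[0.926, -0.378, -0.001], [-0.378, -0.926, -0.002], [0.0, 0.002, -1.0]] 0.9955001519956908 0.0187
top [0.531 0.022 1.268] [[0.0, -1.0, 0.07], [-1.0, -0.01, -0.01], [0.01, -0.07, -1.0]] [[465.6, 0.0, 329.0], [0.0, 465.6, 236.6], [0.0, 0.0, 1.0]]
stand 0.61 [333.9 253.6] [0.5779 0.0008 0.    ]
lip 0.79 [333.6 250.6] [0.5851 0.0021 0.02  ]
pocket1 0.91 [351.2 228.6] [ 0.6442 -0.0449  0.024 ]
pocket2 0.91 [351.2 228.6] [ 0.6442 -0.0449  0.024 ]
logger_blue 0.61 [214.6 299.8] [0.4519 0.321  0.006 ]
logger_orange 0.71 [333.6 254.3] [0.5757 0.0018 0.006 ]
logger_green 0.43 [217.3 261.9] [0.5536 0.316  0.006 ]
rack 0.74 [214.2 276.3] [0.5147 0.3249 0.    ]
wedge 0.9 [457.8 294.8] [ 0.4678 -0.3355  0.    ]
meter 0.92 [437.6 195.5] [ 0.7391 -0.2841  0.    ]
mouse 0.58 [503.3 284. ] [ 0.4975 -0.4598  0.    ]
hygrometer 0.61 [198.6 200.2] [0.7223 0.3723 0.    ]
screwdriver 0.72 [435.3 195.4] [ 0.7377 -0.2754  0.01  ]
cup 0.72 [497.5 241.1] [ 0.6142 -0.4465  0.    ]
scene [1.217 0.563 1.07 ] [[-0.66, 0.58, -0.47], [0.75, 0.51, -0.41], [0.0, -0.63, -0.78]] [[553.1, 0.0, 321.6], [0.0, 553.1, 240.3], [0.0, 0.0, 1.0]]
stand 0.62 [322.7 246.5] [0.5773 0.0107 0.    ]
lip 0.98 [320.4 239.9] [0.5775 0.0034 0.02  ]
pocket1 0.64 [286.7 245.4] [ 0.6464 -0.0443  0.024 ]
pocket2 0.64 [286.7 245.4] [ 0.6464 -0.0443  0.024 ]
logger_blue 0.71 [457.3 281.2] [0.451  0.3179 0.006 ]
logger_orange 0.6 [444.4 296.1] [0.5059 0.3183 0.006 ]
logger_green 0.72 [429.1 311.6] [0.5634 0.3154 0.006 ]
rack 0.78 [445.9 303.3] [0.5161 0.3302 0.    ]
wedge 0.65 [253.8 162.1] [ 0.4776 -0.3329  0.    ]
meter 0.81 [199.5 223.8] [ 0.729  -0.2734  0.    ]
mouse 0.79 [219.1 143.9] [ 0.4905 -0.463   0.    ]
hygrometer 0.97 [406.1 375.6] [0.7203 0.3657 0.    ]
screwdriver 0.67 [479.7 366.1] [0.6064 0.4704 0.01  ]
cup 0.92 [192.4 169.2] [ 0.6102 -0.4402  0.    ]
```

View pics/top0.png

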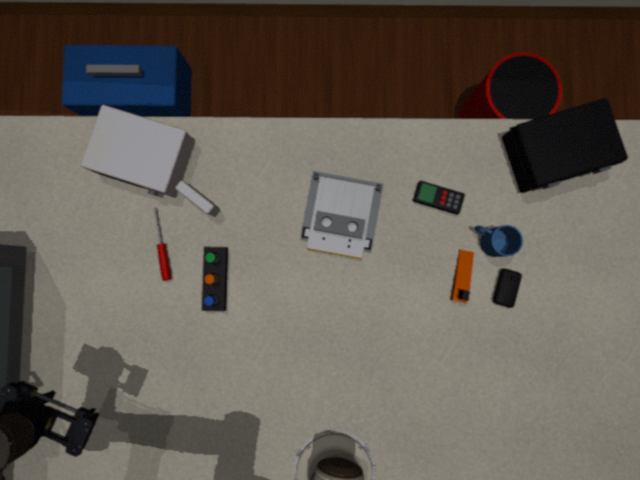

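View pics/scene0.png

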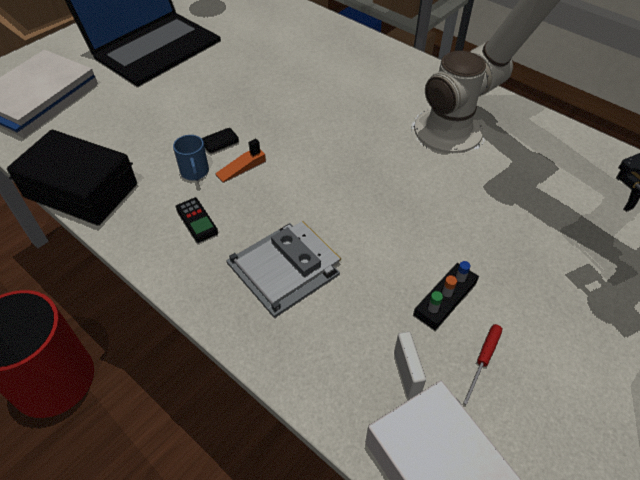

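The top view shows the rack at left, with blue at (209,300), orange at (210,280) and green at (210,258). The stand is in the centre, with its lip at (336,252), one dot in front of the left hole (325,222) and two in front of the right hole (352,227). The wedge is at right, with its tab at (463,295) and thin end at (465,252). The scene view agrees with this. I'll move over the rack and look from close by.

Emit:
apply_moves(moves=[[[0.035,0.014,0],0],[[0.035,0.014,0],0],[[0.035,0.014,0],0],[[0.035,0.014,0],0],[[0.035,0.014,0],0]], hand=0.06)

```text
time_s: 1.92
tcp_pos: [0.3728, 0.4463, 0.2228]
ee_rot: [[0.926, -0.377, 0.0], [-0.377, -0.926, 0.0], [0.0, -0.0, -1.0]]
wrist_force: [0.0, 0.7, -1.0]
gripper_width: 0.734
gripper_force: 0.0
```

Emit:
apply_moves(moves=[[[0.035,0.014,0],0],[[0.035,0.014,0],0],[[0.035,0.014,0],0],[[0.03,0.014,0],0],[[0.02,0.01,0],0]])

```text
time_s: 2.33
tcp_pos: [0.4921, 0.3256, 0.2227]
ee_rot: [[0.925, -0.38, 0.0], [-0.38, -0.925, -0.0], [0.0, 0.0, -1.0]]
wrist_force: [1.0, 1.6, 0.1]
gripper_width: 0.692
gripper_force: 0.0
```

Emit:
apply_moves(moves=[[[0,0,0],-5.5],[[0,0,0],-5.5],[[0,0,0],-5.5],[[0,0,0],-5.5],[[0,0,0],0]])

```text
time_s: 2.75
tcp_pos: [0.4905, 0.3278, 0.2226]
ee_rot: [[1.0, -0.002, 0.0], [-0.002, -1.0, 0.0], [0.0, -0.0, -1.0]]
wrist_force: [0.2, 0.0, 0.2]
gripper_width: 0.687
gripper_force: 0.0
```

```bash
cat >> h.py <<'E'
def fray(c,px):
    K=np.array(c["intrinsics"]);R=np.array(c["orientation"]);e=np.array(c["eye"])
    u=np.array([(px[0]-K[0,2])/K[0,0],(px[1]-K[1,2])/K[1,1]]);th=np.linalg.norm(u)
    d=np.array([*(u/th*np.sin(th)),np.cos(th)]) if th>1e-9 else np.array([0,0,1.])
    return e,R@d
def fonz(c,px,z):
    e,d=fray(c,px); return e+d*(z-e[2])/d[2]
def fproj(c,P):
    K=np.array(c["intrinsics"]);R=np.array(c["orientation"]);e=np.array(c["eye"])
    p=R.T@(np.asarray(P,float)-e);rho=np.hypot(p[0],p[1]);th=np.arctan2(rho,p[2])
    return np.array([K[0,0]*th*p[0]/rho+K[0,2],K[1,1]*th*p[1]/rho+K[1,2]])
def state():
    s=r.sense();R=np.array(s["ee_rot"])
    print("t",round(s["time_s"],2),"tcp",np.round(s["tcp_pos"],4),"head",round(np.degrees(np.arctan2(R[1,0],R[0,0])),2),"z",np.round(R[:,2],4),"w",round(s["gripper_width"],3),"F",np.round(s["wrist_force"],1),"gf",s["gripper_force"])
    return s
def rectify(c,z,x0,x1,y0,y1,s=2000):
    "orthophoto of plane z; image row = -x, col = -y; s px/m"
    xs=np.arange(x1,x0,-1/s);ys=np.arange(y1,y0,-1/s)
    K=np.array(c["intrinsics"]);R=np.array(c["orientation"]);e=np.array(c["eye"])
    X,Y=np.meshgrid(xs,ys,indexing="ij");p=(np.stack([X,Y,np.full_like(X,z)],-1)-e)@R
    rho=np.hypot(p[...,0],p[...,1])+1e-12;th=np.arctan2(rho,p[...,2])
    return cv2.remap(c["frame"],(K[0,0]*th*p[...,0]/rho+K[0,2]).astype(np.float32),(K[1,1]*th*p[...,1]/rho+K[1,2]).astype(np.float32),cv2.INTER_LINEAR)
E
python3 - <<'E'
from h import *
state()
c=imaging.capture("wrist");cv2.imwrite("pics/w1.png",c["frame"])
print(np.round(c["eye"],4),np.round(c["orientation"],3).tolist(),np.round(c["intrinsics"],1).tolist())
for n in ["logger_blue","logger_orange","logger_green","rack"]:
  for p in models.place_of(c,n)[:2]:
    px=np.array(p["at"])*[640,480];print(n,p["confidence"],px.round(1),fonz(c,px,0.006 if n!="rack" else 0).round(4))
E
```

```text
t 2.75 tcp [0.4905 0.3278 0.2226] head -0.14 z [ 1.e-04  1.e-04 -1.e+00] w 0.687 F [0.2 0.  0.2] gf 0.0
[0.5683 0.3273 0.385 ] [[-0.001, -0.959, -0.283], [-1.0, 0.001, 0.001], [-0.001, 0.283, -0.959]] [[371.6, 0.0, 314.6], [0.0, 371.6, 244.5], [0.0, 0.0, 1.0]]
logger_blue 0.83 [319.7 248.2] [0.4526 0.3224 0.006 ]
logger_blue 0.65 [617.4 101.4] [ 0.6478 -0.0614  0.006 ]
logger_orange 0.86 [318.6 198.2] [0.5064 0.3236 0.006 ]
logger_green 0.72 [321.  142.7] [0.5636 0.3212 0.006 ]
rack 0.78 [321.4 194.3] [0.5096 0.3206 0.    ]
```

View pics/w1.png

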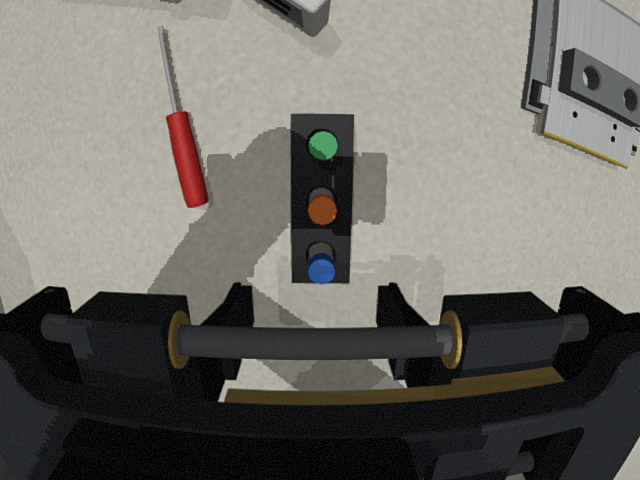

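Run:
```python
from h import *
c=imaging.capture("wrist")
im=rectify(c,0.076,0.40,0.62,0.25,0.40)
hsv=cv2.cvtColor(im,cv2.COLOR_BGR2HSV)
for n,(a,b) in dict(blue=(100,130),orange=(5,22),green=(45,85)).items():
    m=cv2.inRange(hsv,(a,110,60),(b,255,255))
    k,l,st,ce=cv2.connectedComponentsWithStats(m)
    i=1+np.argmax(st[1:,4]);x,y,w,h,A=st[i]
    # cap top disc = near side unaffected by the perspective of the sides; report bbox in world
    print(n,A,"x",round(.62-(y+h)/2000,4),round(.62-y/2000,4),"y",round(.40-(x+w)/2000,4),round(.40-x/2000,4))
cv2.imwrite("pics/rect.png",im)
```

```text
blue 2248 x 0.4405 0.4695 y 0.309 0.334
orange 2088 x 0.4945 0.522 y 0.3085 0.3335
green 1847 x 0.55 0.5745 y 0.3085 0.333
```

The wrist view shows the caps in the order blue (321,270), orange (322,210), green (323,145). Blue is at about (0.4525, 0.3215) and orange at (0.5065, 0.321). I'll pick up blue.

Emit:
apply_moves(moves=[[[-0.019,0.003,0],0],[[-0.019,0.0033,0],0],[[0,0,0.04],0],[[0,0,0.04],0],[[0,0,0.03],0]])

```text
time_s: 3.47
tcp_pos: [0.4512, 0.3212, 0.1108]
ee_rot: [[1.0, -0.005, -0.001], [-0.005, -1.0, 0.0], [-0.001, -0.0, -1.0]]
wrist_force: [-0.3, 0.8, -0.2]
gripper_width: 0.69
gripper_force: 0.0
```

Emit:
apply_moves(moves=[[[0,0,0.02],0],[[0,0,0.02],0],[[0,0,0.02],0],[[0,0,0.0155],0],[[0,0,0],0]])

```text
time_s: 3.88
tcp_pos: [0.4506, 0.32, 0.0338]
ee_rot: [[1.0, -0.005, -0.005], [-0.005, -1.0, -0.005], [-0.005, 0.005, -1.0]]
wrist_force: [-0.7, -0.5, -0.0]
gripper_width: 0.691
gripper_force: 0.0
```

Emit:
apply_moves(moves=[[[0,0,0],0],[[0,0,0],0],[[0,0,0],0],[[0,0,0],0],[[0,0,0],0]], hand=0.01)

```text
time_s: 4.3
tcp_pos: [0.4527, 0.3222, 0.0381]
ee_rot: [[1.0, -0.004, 0.001], [-0.004, -1.0, 0.002], [0.001, -0.002, -1.0]]
wrist_force: [-0.3, -0.1, 0.6]
gripper_width: 0.394
gripper_force: 0.0
```

Emit:
apply_moves(moves=[[[0,0,0],0],[[0,0,0],0],[[0,0,0],0],[[0,0,0],0],[[0,0,0],0]])

```text
time_s: 4.72
tcp_pos: [0.4526, 0.322, 0.0375]
ee_rot: [[1.0, -0.004, 0.001], [-0.004, -1.0, 0.0], [0.001, -0.0, -1.0]]
wrist_force: [-1.3, 0.2, 3.7]
gripper_width: 0.269
gripper_force: 30.0
```

Emit:
apply_moves(moves=[[[0,0,-0.01],0],[[0,0,-0.015],0],[[0,0,-0.03],0],[[0,0,-0.035],0],[[0,0,-0.035],0]])

```text
time_s: 5.13
tcp_pos: [0.4518, 0.321, 0.1631]
ee_rot: [[1.0, -0.004, -0.002], [-0.004, -1.0, -0.002], [-0.002, 0.002, -1.0]]
wrist_force: [0.9, 0.7, -0.3]
gripper_width: 0.265
gripper_force: 30.0
```

Emit:
apply_moves(moves=[[[0.01,0.025,0],0],[[0.014,0.035,0],0],[[0.014,0.035,0],0],[[0.014,0.035,0],0],[[0.014,0.035,0],0]])

```text
time_s: 5.55
tcp_pos: [0.5177, 0.1548, 0.1625]
ee_rot: [[1.0, -0.003, -0.0], [-0.003, -1.0, 0.0], [-0.0, -0.0, -1.0]]
wrist_force: [0.7, 0.6, -0.9]
gripper_width: 0.265
gripper_force: 30.0
```

Emit:
apply_moves(moves=[[[0.014,0.035,0],0],[[0.014,0.035,0],0],[[0.014,0.035,0],0],[[0.01,0.025,0],0],[[0,0,0],0]])

```text
time_s: 5.97
tcp_pos: [0.57, 0.0221, 0.1619]
ee_rot: [[1.0, -0.009, -0.001], [-0.009, -1.0, -0.001], [-0.001, 0.001, -1.0]]
wrist_force: [-0.3, 0.1, -0.6]
gripper_width: 0.266
gripper_force: 30.0
```

Run:
```python
from h import *
state()
c=imaging.capture("wrist");cv2.imwrite("pics/w2.png",c["frame"])
for n,z in dict(pocket1=.024,pocket2=.024,lip=.02,stand=0).items():
  for p in models.place_of(c,n)[:2]:
    px=np.array(p["at"])*[640,480];print(n,p["confidence"],px.round(1),fonz(c,px,z).round(4))
im=rectify(c,0.048,0.55,0.75,-.12,0.12,3000);cv2.imwrite("pics/r2.png",im)
```

```text
t 5.97 tcp [0.57   0.0221 0.1619] head -0.54 z [-6.e-04 -8.e-04 -1.e+00] w 0.266 F [-0.3  0.1 -0.6] gf 29.998196926899254
pocket1 0.92 [396.6 141.5] [ 0.6458 -0.0452  0.024 ]
pocket1 0.86 [311.2 123.5] [0.6595 0.0239 0.024 ]
pocket2 0.92 [396.6 141.5] [ 0.6458 -0.0452  0.024 ]
pocket2 0.86 [311.2 123.5] [0.6595 0.0239 0.024 ]
lip 0.95 [338.7 222.5] [0.5773 0.0016 0.02  ]
stand 0.6 [337.2 218.7] [0.5761 0.0016 0.    ]
stand 0.42 [312.7 278.8] [0.5187 0.0241 0.    ]
```

View pics/r2.png

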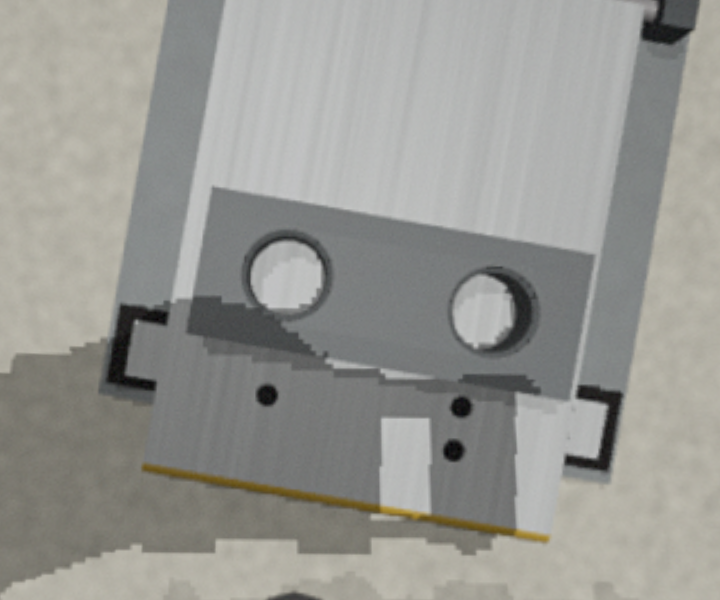

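The rectified view shows hole one (one dot) at (287,276), which is world (0.658, 0.0243). Hole two (two dots) is at (494,310), which is (0.6467, -0.0447). The lip runs from (143,467) to (548,540), so the stand's heading is about -10°. I'll hover over pocket one.

Emit:
apply_moves(moves=[[[0.025,-0.001,0],0],[[0.035,-0.001,0],0],[[0.0285,-0.0009,0],0],[[0,0,0],4.8],[[0,0,0],4.8]])

```text
time_s: 6.63
tcp_pos: [0.6585, 0.0305, 0.161]
ee_rot: [[0.985, -0.173, -0.001], [-0.173, -0.985, -0.0], [-0.001, 0.0, -1.0]]
wrist_force: [-0.9, -0.5, -0.7]
gripper_width: 0.271
gripper_force: 30.0
```

Emit:
apply_moves(moves=[[[0,0,0.025],0],[[0,0,0.025],0],[[0,0,0.022],0],[[0,0,0],0],[[0,0,0],0]])

```text
time_s: 7.05
tcp_pos: [0.6569, 0.0298, 0.0892]
ee_rot: [[0.986, -0.169, -0.003], [-0.169, -0.986, -0.001], [-0.003, 0.002, -1.0]]
wrist_force: [0.5, -0.5, -0.7]
gripper_width: 0.269
gripper_force: 30.0
```

Run:
```python
from h import *
s=state()
c=imaging.capture("wrist")
t=s["tcp_pos"];b=t-[0,0,.0315]
print(fproj(c,b),fproj(c,[.658,.0243,.048]))
u,v=fproj(c,b).astype(int)
f=c["frame"][max(0,v-90):v+90,u-120:u+120];cv2.imwrite("pics/w3.png",cv2.resize(f,None,fx=3.3,fy=3.3,interpolation=cv2.INTER_CUBIC));print(u-120,max(0,v-90))
cv2.imwrite("pics/w3full.png",c["frame"])
```

```text
t 7.05 tcp [0.6569 0.0298 0.0892] head -9.71 z [-0.0028 -0.0011 -1.    ] w 0.269 F [ 0.5 -0.5 -0.7] gf 29.998982548713684
[314.28774924 279.77504077] [323.21979907 270.39339563]
194 189
```

View pics/w3.png

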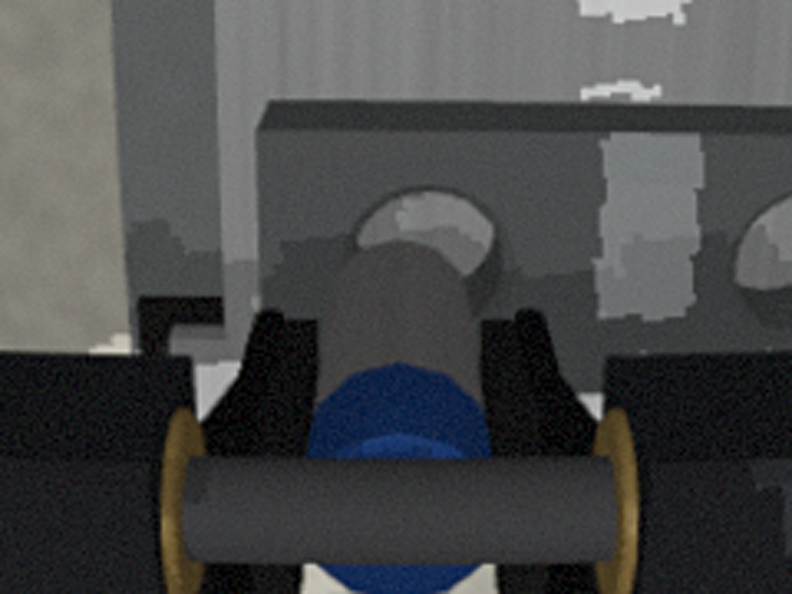

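The crop shows the logger bottom about 30 crop px left of the hole centre (columns 398 against 428), so I need about +5 mm in tool y and +2 mm in tool x.

Emit:
apply_moves(moves=[[[0.002,0.0052,0],0],[[0,0,0],0],[[0,0,0],0],[[0,0,0],0]])

```text
time_s: 7.43
tcp_pos: [0.6593, 0.0233, 0.0912]
ee_rot: [[0.985, -0.171, 0.002], [-0.171, -0.985, 0.001], [0.002, -0.001, -1.0]]
wrist_force: [0.4, 0.4, -0.1]
gripper_width: 0.268
gripper_force: 30.0
```

Run:
```python
from h import *
s=state()
c=imaging.capture("wrist")
t=s["tcp_pos"];R=np.array(s["ee_rot"]);b=t-R[:,2]*-.0315*1
b=t+R[:,2]*.0315
f=c["frame"].copy();K=4;f=cv2.resize(f,None,fx=K,fy=K,interpolation=cv2.INTER_CUBIC)
a=np.linspace(0,2*np.pi,60)
def ring(P,rad,col):
    pts=np.array([(fproj(c,P+rad*np.array([np.cos(t),np.sin(t),0]))+.5)*K for t in a]);cv2.polylines(f,[pts.astype(int)],True,col,1)
ring(b,.012,(0,0,255));ring(np.array([.658,.0243,.048]),.0135,(0,255,0));ring(np.array([.6467,-.0447,.048]),.0135,(0,255,0))
u,v=(fproj(c,b)*K).astype(int)
cv2.imwrite("pics/w4.png",f[v-300:v+160,u-250:u+450])
```

```text
t 7.43 tcp [0.6593 0.0233 0.0912] head -9.84 z [ 1.9e-03  5.0e-04 -1.0e+00] w 0.268 F [ 0.4  0.4 -0.1] gf 29.998818766325712
```

View pics/w4.png

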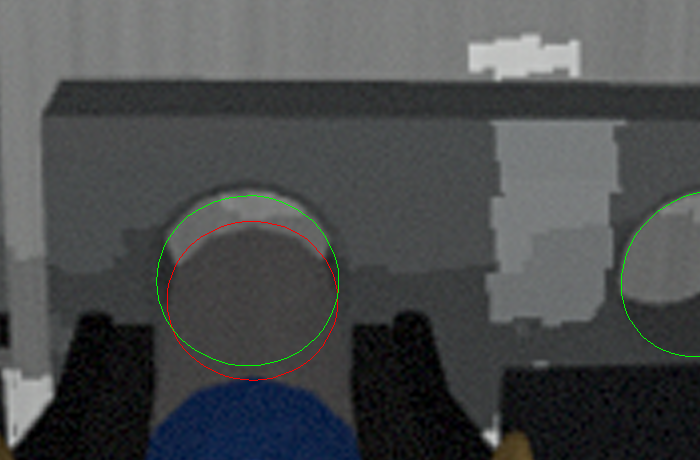

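The logger bottom (red ring, centre column about 250) lines up with the hole (about 251), so I'll insert gently.

Emit:
apply_moves(moves=[[[0.0005,0,0.006],0],[[0,0,0.004],0],[[0,0,0.004],0],[[0,0,0.003],0],[[0,0,0],0]])

```text
time_s: 7.9
tcp_pos: [0.6586, 0.0232, 0.0717]
ee_rot: [[0.985, -0.171, -0.002], [-0.171, -0.985, -0.0], [-0.002, 0.001, -1.0]]
wrist_force: [0.7, 0.0, -1.2]
gripper_width: 0.264
gripper_force: 30.0
```

Emit:
apply_moves(moves=[[[0,0,0.004],0],[[0,0,0.004],0],[[0,0,0.004],0],[[0,0,0.002],0],[[0,0,0],0]])

```text
time_s: 8.32
tcp_pos: [0.6588, 0.0232, 0.0582]
ee_rot: [[0.985, -0.171, -0.001], [-0.171, -0.985, -0.0], [-0.001, 0.001, -1.0]]
wrist_force: [0.3, -0.4, -0.2]
gripper_width: 0.265
gripper_force: 30.0
```

Emit:
apply_moves(moves=[[[0,0,0.001],0],[[0,0,0.001],0],[[0,0,0.001],0],[[0,0,0],0],[[0,0,0],0]])

```text
time_s: 8.73
tcp_pos: [0.6593, 0.0233, 0.0561]
ee_rot: [[0.985, -0.171, 0.0], [-0.171, -0.985, 0.0], [0.0, -0.0, -1.0]]
wrist_force: [-0.3, -0.2, -0.7]
gripper_width: 0.264
gripper_force: 30.0
```

Emit:
apply_moves(moves=[[[0,0,0.001],0],[[0,0,0.001],0],[[0,0,0],0],[[0,0,0],0]])

```text
time_s: 9.07
tcp_pos: [0.6597, 0.0233, 0.0556]
ee_rot: [[0.985, -0.17, 0.001], [-0.17, -0.985, -0.0], [0.001, 0.0, -1.0]]
wrist_force: [-1.9, 0.2, 5.0]
gripper_width: 0.266
gripper_force: 30.0
```

Emit:
apply_moves(moves=[[[0,0,0],0],[[0,0,0],0],[[0,0,0],0],[[0,0,0],0],[[0,0,0],0]], hand=0.05)

```text
time_s: 9.48
tcp_pos: [0.6592, 0.0233, 0.0538]
ee_rot: [[0.985, -0.171, -0.0], [-0.171, -0.985, -0.0], [-0.0, 0.0, -1.0]]
wrist_force: [0.9, -0.5, 1.0]
gripper_width: 0.538
gripper_force: 0.0
```

Emit:
apply_moves(moves=[[[0,0,-0.01],0],[[0,0,-0.02],0],[[0,0,-0.03],0],[[0,0,-0.035],0],[[0,0,-0.035],0]])

```text
time_s: 9.9
tcp_pos: [0.659, 0.0231, 0.1857]
ee_rot: [[0.985, -0.17, -0.001], [-0.17, -0.985, -0.0], [-0.001, 0.001, -1.0]]
wrist_force: [0.7, 0.8, 1.2]
gripper_width: 0.575
gripper_force: 0.0
```

Run:
```python
from h import *
s=state()
c=imaging.capture("wrist")
for z,n in ((.094,"blue"),):
    im=rectify(c,z,.58,.74,-.1,.1);hsv=cv2.cvtColor(im,cv2.COLOR_BGR2HSV)
    m=cv2.inRange(hsv,(100,110,50),(130,255,255));k,l,st,ce=cv2.connectedComponentsWithStats(m);i=1+np.argmax(st[1:,4]);x,y,w,h,A=st[i]
    print(A,"x",.74-(y+h)/2000,.74-y/2000,"y",.1-(x+w)/2000,.1-x/2000)
cv2.imwrite("pics/w5.png",c["frame"])
R=np.array(s["ee_rot"]);d=np.array([.5065,.321,.1])-s["tcp_pos"];print(R.T@d)
```

```text
t 9.9 tcp [0.659  0.0231 0.1857] head -9.81 z [-8.e-04 -5.e-04 -1.e+00] w 0.575 F [0.7 0.8 1.2] gf 0.0
2092 x 0.648 0.6755 y 0.01100000000000001 0.035
[-0.20092756 -0.26758828  0.08571016]
```

View pics/w5.png

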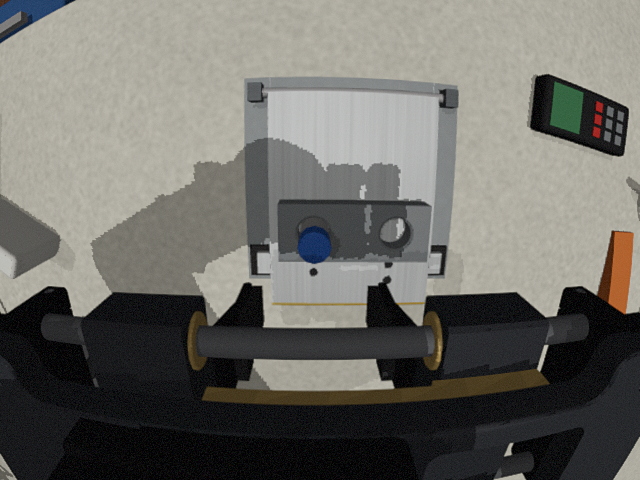

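Blue stands upright and seated in pocket one at (315,243), next to the single dot, and hole two at (395,230) is free. Next is orange.

Emit:
apply_moves(moves=[[[-0.02,-0.0268,0],0],[[-0.02,-0.0268,0],0],[[-0.02,-0.0268,0],0],[[-0.02,-0.0268,0],0],[[-0.02,-0.0268,0],0]])

```text
time_s: 10.37
tcp_pos: [0.5829, 0.1735, 0.1848]
ee_rot: [[0.985, -0.171, 0.001], [-0.171, -0.985, 0.0], [0.001, -0.001, -1.0]]
wrist_force: [0.5, 0.1, 0.2]
gripper_width: 0.573
gripper_force: 0.0
```

Emit:
apply_moves(moves=[[[-0.02,-0.0268,0],0],[[-0.02,-0.0268,0],0],[[-0.02,-0.0268,0],0],[[-0.02,-0.0268,0],0],[[-0.02,-0.0268,0],0]])

```text
time_s: 10.78
tcp_pos: [0.5071, 0.3229, 0.1849]
ee_rot: [[0.985, -0.17, 0.001], [-0.17, -0.985, 0.001], [0.001, -0.001, -1.0]]
wrist_force: [0.4, 0.7, 0.1]
gripper_width: 0.573
gripper_force: 0.0
```

Emit:
apply_moves(moves=[[[0,0,0.02],0],[[0,0,0.02],0],[[0,0,0.02],0],[[0,0,0],0],[[0,0,0],0]])

```text
time_s: 11.2
tcp_pos: [0.5078, 0.3212, 0.1238]
ee_rot: [[0.985, -0.17, -0.001], [-0.17, -0.985, -0.002], [-0.001, 0.002, -1.0]]
wrist_force: [-0.1, 0.1, 0.7]
gripper_width: 0.576
gripper_force: 0.0
```

Run:
```python
from h import *
s=state()
c=imaging.capture("wrist")
im=rectify(c,.076,0.40,0.62,0.25,0.40);hsv=cv2.cvtColor(im,cv2.COLOR_BGR2HSV)
m=cv2.inRange(hsv,(5,110,60),(22,255,255));k,l,st,ce=cv2.connectedComponentsWithStats(m);i=1+np.argmax(st[1:,4]);x,y,w,h,A=st[i]
print(A,"x",.62-(y+h)/2000,.62-y/2000,"y",.4-(x+w)/2000,.4-x/2000)
R=np.array(s["ee_rot"])
P=np.array([.62-(y+h)/2000+.012,.4-(x+w/2)/2000,.0375]);print(P,R.T@(P-s["tcp_pos"]),R.T@(np.array([.5065,.321,.0375])-s["tcp_pos"]))
```

```text
t 11.2 tcp [0.5078 0.3212 0.1238] head -9.8 z [-9.0e-04 -1.6e-03 -1.0e+00] w 0.576 F [-0.1  0.1  0.7] gf 0.0
6338 x 0.4 0.4275 y 0.24950000000000003 0.4
[0.412   0.32475 0.0375 ] [-0.09491011  0.01261125  0.08637811] [-0.00115056  0.00022365  0.08629714]
```

Emit:
apply_moves(moves=[[[-0.001,0,0.025],0],[[0,0,0.025],0],[[0,0,0.022],0],[[0,0,0.014],0],[[0,0,0],0]])

```text
time_s: 11.67
tcp_pos: [0.5064, 0.3207, 0.0366]
ee_rot: [[0.985, -0.171, -0.003], [-0.171, -0.985, -0.002], [-0.002, 0.003, -1.0]]
wrist_force: [-0.7, -0.3, 0.2]
gripper_width: 0.572
gripper_force: 0.0
```

Emit:
apply_moves(moves=[[[0,0,0],0],[[0,0,0],0],[[0,0,0],0],[[0,0,0],0],[[0,0,0],0]], hand=0.01)

```text
time_s: 12.08
tcp_pos: [0.5075, 0.3221, 0.0392]
ee_rot: [[0.985, -0.17, 0.001], [-0.171, -0.985, 0.001], [0.001, -0.002, -1.0]]
wrist_force: [-0.3, -0.7, -0.2]
gripper_width: 0.279
gripper_force: 0.2
```

Emit:
apply_moves(moves=[[[0,0,0],0],[[0,0,0],0],[[0,0,0],0],[[0,0,0],0],[[0,0,0],0]])

```text
time_s: 12.5
tcp_pos: [0.5075, 0.322, 0.0391]
ee_rot: [[0.985, -0.17, 0.001], [-0.17, -0.985, 0.001], [0.001, -0.001, -1.0]]
wrist_force: [-1.1, -0.8, 5.7]
gripper_width: 0.265
gripper_force: 30.0
```

Emit:
apply_moves(moves=[[[0,0,-0.01],0],[[0,0,-0.015],0],[[0,0,-0.03],0],[[0,0,-0.035],0],[[0,0,-0.035],0]])

```text
time_s: 12.92
tcp_pos: [0.5062, 0.321, 0.1637]
ee_rot: [[0.985, -0.171, -0.002], [-0.171, -0.985, -0.002], [-0.002, 0.002, -1.0]]
wrist_force: [1.2, 0.1, -0.4]
gripper_width: 0.271
gripper_force: 30.0
```

Emit:
apply_moves(moves=[[[0,0,0],0],[[0,0,0],0]])

```text
time_s: 13.08
tcp_pos: [0.5077, 0.3226, 0.1658]
ee_rot: [[0.985, -0.171, 0.004], [-0.171, -0.985, 0.004], [0.003, -0.005, -1.0]]
wrist_force: [0.6, -0.5, -2.5]
gripper_width: 0.268
gripper_force: 30.0
```

Run:
```python
from h import *
s=state();R=np.array(s["ee_rot"]);print(R.T@(np.array([.647,-.0456,.14])-s["tcp_pos"]))
```

```text
t 13.08 tcp [0.5077 0.3226 0.1658] head -9.83 z [ 0.0036  0.0043 -1.    ] w 0.268 F [ 0.6 -0.5 -2.5] gf 29.95499401265988
[0.20004664 0.33910671 0.02475362]
```

Emit:
apply_moves(moves=[[[0.015,0.025,0],0],[[0.02,0.034,0],0],[[0.02,0.034,0],0],[[0.02,0.034,0],0],[[0.02,0.034,0],0]])

```text
time_s: 13.5
tcp_pos: [0.5722, 0.1449, 0.1613]
ee_rot: [[0.985, -0.17, -0.003], [-0.17, -0.985, -0.001], [-0.003, 0.002, -1.0]]
wrist_force: [1.0, -0.5, -0.1]
gripper_width: 0.267
gripper_force: 30.0
```

Emit:
apply_moves(moves=[[[0.02,0.034,0],0],[[0.02,0.034,0],0],[[0.02,0.034,0],0],[[0.02,0.034,0],0],[[0.015,0.025,0],0]])

```text
time_s: 13.92
tcp_pos: [0.6386, -0.031, 0.161]
ee_rot: [[0.985, -0.172, -0.004], [-0.172, -0.985, -0.0], [-0.004, 0.001, -1.0]]
wrist_force: [0.8, 0.3, -0.5]
gripper_width: 0.269
gripper_force: 30.0
```

Emit:
apply_moves(moves=[[[0.01,0.017,0],0],[[0,0,0.025],0],[[0,0,0.025],0],[[0,0,0.02],0],[[0,0,0],0]])

```text
time_s: 14.33
tcp_pos: [0.6413, -0.0471, 0.0861]
ee_rot: [[0.985, -0.173, -0.014], [-0.173, -0.985, -0.0], [-0.014, 0.003, -1.0]]
wrist_force: [-0.1, 0.5, -1.8]
gripper_width: 0.268
gripper_force: 30.0
```

Run:
```python
from h import *
s=state();R=np.array(s["ee_rot"]);print(R.T@(np.array([.647,-.0456,.09])-s["tcp_pos"]))
```

```text
t 14.33 tcp [ 0.6413 -0.0471  0.0861] head -9.95 z [-1.380e-02 -3.000e-04 -9.999e-01] w 0.268 F [-0.1  0.5 -1.8] gf 29.95439513353631
[ 0.00526967 -0.00241208 -0.00396728]
```

Emit:
apply_moves(moves=[[[0,0,0],0],[[0,0,0],0],[[0,0,0],0]])

```text
time_s: 14.58
tcp_pos: [0.6472, -0.0462, 0.0946]
ee_rot: [[0.985, -0.17, 0.003], [-0.17, -0.985, 0.0], [0.003, -0.001, -1.0]]
wrist_force: [-0.0, 0.1, -0.9]
gripper_width: 0.265
gripper_force: 30.0
```

Run:
```python
from h import *
s=state();R=np.array(s["ee_rot"]);print(R.T@(np.array([.647,-.0456,.09])-s["tcp_pos"]))
```

```text
t 14.58 tcp [ 0.6472 -0.0462  0.0946] head -9.78 z [ 2.7e-03  1.0e-04 -1.0e+00] w 0.265 F [-0.   0.1 -0.9] gf 29.95481098856544
[-0.00034085 -0.00055361  0.00457634]
```

Run:
```python
from h import *
s=state()
c=imaging.capture("wrist")
t=s["tcp_pos"];R=np.array(s["ee_rot"]);b=t+R[:,2]*.0331
K=4;f=cv2.resize(c["frame"],None,fx=K,fy=K,interpolation=cv2.INTER_CUBIC)
a=np.linspace(0,2*np.pi,60)
def ring(P,rad,col):
    pts=np.array([(fproj(c,P+rad*np.array([np.cos(t),np.sin(t),0]))+.5)*K for t in a]);cv2.polylines(f,[pts.astype(int)],True,col,1)
ring(b,.012,(0,0,255));ring(np.array([.647,-.0456,.048]),.0135,(0,255,0))
u,v=(fproj(c,b)*K).astype(int)
cv2.imwrite("pics/w6.png",f[v-260:v+160,u-300:u+300])
```

```text
t 14.58 tcp [ 0.6472 -0.0462  0.0946] head -9.78 z [ 2.7e-03  1.0e-04 -1.0e+00] w 0.265 F [-0.   0.1 -0.9] gf 29.95481098856544
```

View pics/w6.png

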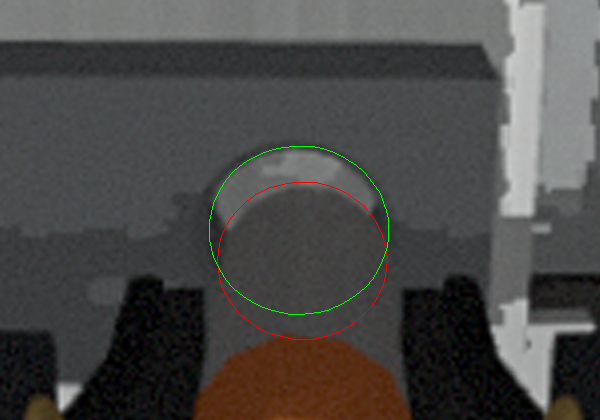

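The hole (green ring) and logger (red ring) are concentric to within 0.5 mm, so I'll insert.

Emit:
apply_moves(moves=[[[0.0003,-0.0003,0.006],0],[[0,0,0.005],0],[[0,0,0.004],0],[[0,0,0.004],0],[[0,0,0.002],0]])

```text
time_s: 15.05
tcp_pos: [0.6463, -0.0459, 0.0713]
ee_rot: [[0.985, -0.171, -0.001], [-0.171, -0.985, 0.0], [-0.001, -0.0, -1.0]]
wrist_force: [-1.1, 1.3, 0.4]
gripper_width: 0.265
gripper_force: 30.0
```

Emit:
apply_moves(moves=[[[0,0,0],0],[[0,0,0],0]])

```text
time_s: 15.22
tcp_pos: [0.6463, -0.046, 0.0714]
ee_rot: [[0.985, -0.171, -0.001], [-0.171, -0.985, 0.0], [-0.001, -0.0, -1.0]]
wrist_force: [0.4, 1.7, -2.0]
gripper_width: 0.267
gripper_force: 30.0
```

Emit:
apply_moves(moves=[[[0,0,0.004],0],[[0,0,0.004],0],[[0,0,0.003],0],[[0,0,0.0015],0],[[0,0,0],0]])

```text
time_s: 15.63
tcp_pos: [0.6464, -0.046, 0.059]
ee_rot: [[0.985, -0.171, -0.0], [-0.171, -0.985, 0.0], [-0.001, -0.0, -1.0]]
wrist_force: [-0.7, 2.0, -1.4]
gripper_width: 0.267
gripper_force: 30.0
```

Emit:
apply_moves(moves=[[[0,0,0.001],0],[[0,0,0.001],0],[[0,0,0],0],[[0,0,0],0]])

```text
time_s: 15.97
tcp_pos: [0.6466, -0.046, 0.0576]
ee_rot: [[0.985, -0.17, 0.0], [-0.17, -0.985, 0.0], [0.0, -0.0, -1.0]]
wrist_force: [-2.1, 4.7, 1.2]
gripper_width: 0.266
gripper_force: 30.0
```

Emit:
apply_moves(moves=[[[0,0,0.001],0],[[0,0,0.0007],0],[[0,0,0],0],[[0,0,0],0]])

```text
time_s: 16.3
tcp_pos: [0.6467, -0.046, 0.0571]
ee_rot: [[0.985, -0.17, 0.001], [-0.17, -0.985, 0.0], [0.001, -0.0, -1.0]]
wrist_force: [-4.1, 6.1, 5.2]
gripper_width: 0.267
gripper_force: 30.0
```

Orange has reached the pocket floor, with TCP z at 0.0571 as predicted. I'll release it, go up, and head for the wedge.

Emit:
apply_moves(moves=[[[0,0,0],0],[[0,0,0],0],[[0,0,0],0],[[0,0,0],0],[[0,0,0],0]], hand=0.05)

```text
time_s: 16.72
tcp_pos: [0.6465, -0.0468, 0.0555]
ee_rot: [[0.985, -0.171, -0.0], [-0.171, -0.985, -0.0], [-0.0, 0.001, -1.0]]
wrist_force: [0.1, -0.1, -0.0]
gripper_width: 0.531
gripper_force: 0.0
```

Emit:
apply_moves(moves=[[[0,0,-0.01],0],[[0,0,-0.02],0],[[0,0,-0.03],0],[[0,0,-0.035],0],[[0,0,-0.035],0]])

```text
time_s: 17.13
tcp_pos: [0.6462, -0.0465, 0.1876]
ee_rot: [[0.985, -0.17, -0.001], [-0.17, -0.985, -0.001], [-0.001, 0.001, -1.0]]
wrist_force: [0.2, 0.1, -0.6]
gripper_width: 0.573
gripper_force: 0.0
```

Emit:
apply_moves(moves=[[[-0.03,0,-0.02],0],[[-0.035,0,0],0],[[-0.035,0,0],0],[[0,0,0],0],[[0,0,0],0]])

```text
time_s: 17.55
tcp_pos: [0.5467, -0.0293, 0.2074]
ee_rot: [[0.986, -0.17, 0.002], [-0.17, -0.986, 0.0], [0.002, -0.0, -1.0]]
wrist_force: [1.1, 0.2, -0.6]
gripper_width: 0.575
gripper_force: 0.0
```

Run:
```python
from h import *
s=state()
c=imaging.capture("wrist");cv2.imwrite("pics/w7.png",c["frame"])
im=rectify(c,.094,.58,.74,-.12,.1);hsv=cv2.cvtColor(im,cv2.COLOR_BGR2HSV)
for n,a,b in (("blue",100,130),("orange",5,22)):
    m=cv2.inRange(hsv,(a,110,50),(b,255,255));k,l,st,ce=cv2.connectedComponentsWithStats(m);i=1+np.argmax(st[1:,4]);x,y,w,h,A=st[i]
    print(n,A,"x",.74-(y+h)/2000,.74-y/2000,"y",.1-(x+w)/2000,.1-x/2000)
for p in models.place_of(c,"wedge")[:2]:
    px=np.array(p["at"])*[640,480];print(p["confidence"],px,fonz(c,px,0))
for p in models.place_of(c,"lip")[:1]:
    px=np.array(p["at"])*[640,480];print(p["confidence"],px,fonz(c,px,.02))
```

```text
t 17.55 tcp [ 0.5467 -0.0293  0.2074] head -9.76 z [ 1.7e-03  1.0e-04 -1.0e+00] w 0.575 F [ 1.1  0.2 -0.6] gf 0.0
blue 2057 x 0.6455 0.671 y 0.008000000000000007 0.035
orange 1833 x 0.6335 0.658 y -0.057999999999999996 -0.0335
0.81 [566.208 241.2  ] [ 4.68630235e-01 -3.28900801e-01 -5.55111512e-17]
0.82 [277.824 193.488] [0.57787657 0.00095511 0.02      ]
```

View pics/w7.png

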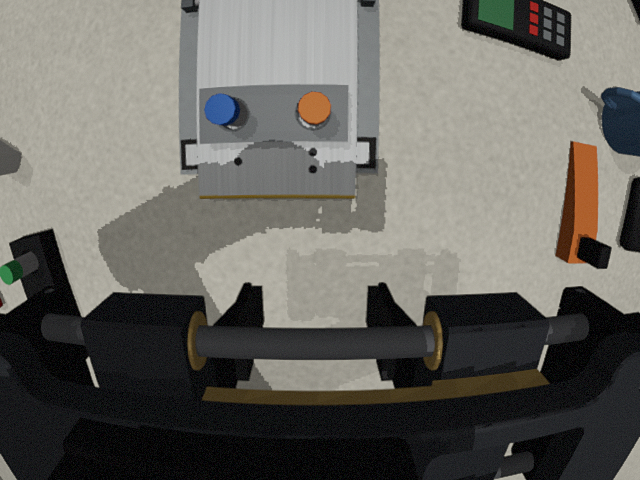

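Both loggers stand in their pockets, blue at (222,110) and orange at (315,108), and green is still in the rack. The wedge tab is at about (592,252). I'll go over to the wedge.

Emit:
apply_moves(moves=[[[-0.005,0.03,0],0],[[-0.005,0.035,0],0],[[-0.005,0.035,0],0],[[-0.005,0.035,0],0],[[-0.005,0.035,0],0]])

```text
time_s: 18.12
tcp_pos: [0.495, -0.1942, 0.2057]
ee_rot: [[0.985, -0.17, 0.0], [-0.17, -0.985, -0.0], [0.0, 0.0, -1.0]]
wrist_force: [0.3, -1.1, 0.7]
gripper_width: 0.573
gripper_force: 0.0
```

Emit:
apply_moves(moves=[[[-0.005,0.035,0],0],[[-0.005,0.035,0],0],[[-0.005,0.035,0],0],[[-0.005,0.028,0],0],[[0,0,0],0]])

```text
time_s: 18.53
tcp_pos: [0.4513, -0.3247, 0.2052]
ee_rot: [[0.984, -0.176, -0.001], [-0.176, -0.984, -0.001], [-0.001, 0.001, -1.0]]
wrist_force: [0.4, 0.3, 0.0]
gripper_width: 0.575
gripper_force: 0.0
```

Emit:
apply_moves(moves=[[[0,0,0],0],[[0,0,0],0]])

```text
time_s: 18.7
tcp_pos: [0.4526, -0.3205, 0.2054]
ee_rot: [[0.985, -0.171, -0.0], [-0.171, -0.985, 0.0], [-0.0, -0.0, -1.0]]
wrist_force: [-0.5, 0.3, -1.0]
gripper_width: 0.574
gripper_force: 0.0
```

Run:
```python
from h import *
s=state()
c=imaging.capture("wrist");cv2.imwrite("pics/w8.png",c["frame"])
for p in models.place_of(c,"wedge")[:2]:
    px=np.array(p["at"])*[640,480];print(p["confidence"],px,fonz(c,px,0))
g=models.cut_out(c,"wedge")[0];print(g["confidence"],np.round(g["extent"],3))
im=rectify(c,0.0,.42,.62,-.42,-.24,3000);cv2.imwrite("pics/r8.png",im)
```

```text
t 18.7 tcp [ 0.4526 -0.3205  0.2054] head -9.87 z [-5.e-04  2.e-04 -1.e+00] w 0.574 F [-0.5  0.3 -1. ] gf 0.0
0.61 [323.776 199.008] [ 0.46757735 -0.33242082  0.        ]
0.69 [0.476 0.165 0.074 0.308]
```

View pics/r8.png

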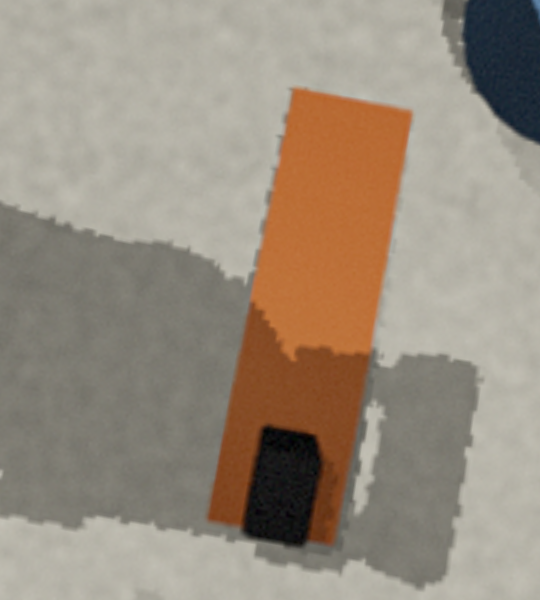

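The wedge's thin end runs from (291,88) to (412,110) and its tab is at about (285,485). That puts its origin at about (0.4677, -0.3343) with a heading of about -10.3°, already parallel to the stand. I'll grasp the tab.

Emit:
apply_moves(moves=[[[0.009,0.006,0],0.4],[[0.0082,0.005,0.02],0],[[0,0,0.035],0],[[0,0,0.035],0],[[0,0,0.03],0]])

```text
time_s: 19.27
tcp_pos: [0.4673, -0.3327, 0.0843]
ee_rot: [[0.984, -0.176, -0.0], [-0.176, -0.984, 0.0], [-0.0, -0.0, -1.0]]
wrist_force: [-0.4, 0.1, -0.3]
gripper_width: 0.574
gripper_force: 0.0
```

Emit:
apply_moves(moves=[[[0,0,0],0],[[0,0,0],0],[[0,0,0],0]])

```text
time_s: 19.52
tcp_pos: [0.4688, -0.3342, 0.0878]
ee_rot: [[0.984, -0.176, 0.003], [-0.176, -0.984, -0.002], [0.003, 0.001, -1.0]]
wrist_force: [0.0, -0.2, 0.1]
gripper_width: 0.574
gripper_force: 0.0
```

Emit:
apply_moves(moves=[[[-0.001,0,0.018],0],[[0,0,0.018],0],[[0,0,0.014],0],[[0,0,0],0],[[0,0,0],0]])

```text
time_s: 19.93
tcp_pos: [0.4674, -0.3342, 0.0377]
ee_rot: [[0.984, -0.177, 0.003], [-0.177, -0.984, -0.001], [0.003, 0.001, -1.0]]
wrist_force: [1.7, 0.3, 0.2]
gripper_width: 0.575
gripper_force: 0.0
```

Emit:
apply_moves(moves=[[[0,0,0],0],[[0,0,0],0],[[0,0,0],0],[[0,0,0],0],[[0,0,0],0]], hand=0.005)

```text
time_s: 20.35
tcp_pos: [0.4663, -0.3338, 0.0364]
ee_rot: [[0.984, -0.177, 0.001], [-0.177, -0.984, -0.0], [0.001, 0.0, -1.0]]
wrist_force: [0.2, -0.1, 0.5]
gripper_width: 0.279
gripper_force: 0.0
```

Emit:
apply_moves(moves=[[[0,0,0],0],[[0,0,0],0],[[0,0,0],0],[[0,0,0],0],[[0,0,0],0]])

```text
time_s: 20.77
tcp_pos: [0.4662, -0.3338, 0.0361]
ee_rot: [[0.984, -0.177, 0.0], [-0.177, -0.984, -0.0], [0.0, 0.0, -1.0]]
wrist_force: [0.1, 0.9, 2.6]
gripper_width: 0.203
gripper_force: 29.9
```

Run:
```python
from h import *
s=state();R=np.array(s["ee_rot"])
h=np.radians(-10.1);u=np.array([np.cos(h),np.sin(h),0])
L=np.array([.6529,-.0114,0])-.075*u  # lip centre from the inserted loggers
print("lip",L)
T=L-.135*u;T[2]=s["tcp_pos"][2];print("pre",T,R.T@(T-s["tcp_pos"]))
c=imaging.capture("wrist")
for p in models.place_of(c,"wedge")[:1]:
    px=np.array(p["at"])*[640,480];print(p["confidence"],px,fonz(c,px,0))
```

```text
t 20.77 tcp [ 0.4662 -0.3338  0.0361] head -10.21 z [ 1.e-04 -2.e-04 -1.e+00] w 0.203 F [0.1 0.9 2.6] gf 29.90463904570788
lip [0.57906226 0.0017525  0.        ]
pre [0.44615433 0.02542701 0.03608362] [-8.33512979e-02 -3.49969119e-01 -6.27143787e-05]
0.84 [313.92  270.192] [ 0.47026331 -0.3342417   0.        ]
```

Gripped (opening 17.7 mm). I'll slide it back first, then sideways along the bench to just in front of the lip.

Emit:
apply_moves(moves=[[[-0.012,0,0],0],[[-0.018,0,0],0],[[-0.018,-0.005,0],0],[[-0.018,-0.01,0],0],[[-0.017,-0.015,0],0]])

```text
time_s: 21.28
tcp_pos: [0.3902, -0.2902, 0.0361]
ee_rot: [[0.984, -0.179, 0.003], [-0.179, -0.984, -0.001], [0.003, 0.001, -1.0]]
wrist_force: [1.6, 0.2, -1.0]
gripper_width: 0.206
gripper_force: 30.0
```

Emit:
apply_moves(moves=[[[0,-0.02,0],0],[[0,-0.02,0],0],[[0,-0.02,0],0],[[0,-0.02,0],0],[[0,-0.02,0],0]])

```text
time_s: 21.7
tcp_pos: [0.4076, -0.1906, 0.036]
ee_rot: [[0.984, -0.177, 0.0], [-0.177, -0.984, -0.001], [0.0, 0.001, -1.0]]
wrist_force: [0.4, -3.4, 1.1]
gripper_width: 0.205
gripper_force: 30.0
```

Emit:
apply_moves(moves=[[[0,-0.02,0],0],[[0,-0.02,0],0],[[0,-0.02,0],0],[[0,-0.02,0],0],[[0,-0.02,0],0]])

```text
time_s: 22.12
tcp_pos: [0.4251, -0.0922, 0.036]
ee_rot: [[0.984, -0.177, -0.001], [-0.177, -0.984, -0.001], [-0.001, 0.001, -1.0]]
wrist_force: [0.2, -2.8, 2.2]
gripper_width: 0.203
gripper_force: 30.0
```

Emit:
apply_moves(moves=[[[0,-0.02,0],0],[[0,-0.02,0],0],[[0,-0.02,0],0],[[0,-0.02,0],0],[[0,-0.02,0],0]])

```text
time_s: 22.53
tcp_pos: [0.4425, 0.006, 0.036]
ee_rot: [[0.984, -0.177, -0.001], [-0.177, -0.984, -0.001], [-0.001, 0.002, -1.0]]
wrist_force: [1.0, -4.2, 4.0]
gripper_width: 0.203
gripper_force: 30.0
```

Emit:
apply_moves(moves=[[[0,-0.015,0],0],[[0,-0.005,0],0],[[0,0,0],0],[[0,0,0],0]])

```text
time_s: 22.87
tcp_pos: [0.4471, 0.026, 0.036]
ee_rot: [[0.984, -0.178, 0.002], [-0.178, -0.984, 0.001], [0.001, -0.002, -1.0]]
wrist_force: [-0.1, 2.9, 2.2]
gripper_width: 0.208
gripper_force: 30.0
```

Run:
```python
from h import *
s=state();R=np.array(s["ee_rot"])
T=np.array([.4462,.0254,.036]);print(R.T@(T-s["tcp_pos"]))
c=imaging.capture("wrist");cv2.imwrite("pics/w9.png",c["frame"])
for n,z in (("wedge",0),("lip",.02)):
  for p in models.place_of(c,n)[:1]:
    px=np.array(p["at"])*[640,480];print(n,p["confidence"],px,fonz(c,px,z))
im=rectify(c,.012,.42,.68,-.11,.12,2300);cv2.imwrite("pics/r9.png",im)
```

```text
t 22.87 tcp [0.4471 0.026  0.036 ] head -10.23 z [ 0.0016  0.0013 -1.    ] w 0.208 F [-0.1  2.9  2.2] gf 29.992050952278078
[-7.48785333e-04  7.00018408e-04  1.69425019e-05]
wedge 0.68 [314.304 270.72 ] [0.45087628 0.02537433 0.        ]
lip 0.86 [314.496  27.984] [0.57729962 0.00254374 0.02      ]
```

View pics/r9.png

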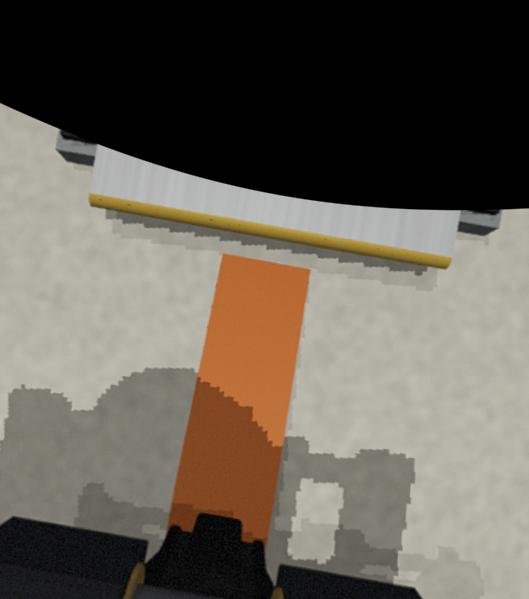

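The rectified view shows the wedge square to the lip and central, with its tip at (265,262) and the lip from (90,200) to (450,262). I'll push: about 57 mm to contact, then about 20 mm more.

Emit:
apply_moves(moves=[[[0.01,0,0],0],[[0.012,0,0],0],[[0.012,0,0],0],[[0.011,0,0],0],[[0.007,0,0],0]])

```text
time_s: 23.43
tcp_pos: [0.4943, 0.0142, 0.0359]
ee_rot: [[0.984, -0.179, -0.008], [-0.179, -0.984, -0.002], [-0.008, 0.004, -1.0]]
wrist_force: [-11.3, 3.1, 17.3]
gripper_width: 0.206
gripper_force: 30.0
```

Emit:
apply_moves(moves=[[[0.004,0,0],0],[[0.003,0,0],0],[[0.003,0,0],0],[[0.003,0,0],0],[[0,0,0],0]])

```text
time_s: 23.85
tcp_pos: [0.5023, 0.0119, 0.0358]
ee_rot: [[0.983, -0.18, -0.017], [-0.18, -0.984, -0.003], [-0.016, 0.006, -1.0]]
wrist_force: [-18.2, 7.6, 21.8]
gripper_width: 0.206
gripper_force: 30.0
```

Run:
```python
from h import *
state()
```

```text
t 23.85 tcp [0.5023 0.0119 0.0358] head -10.39 z [-0.0171 -0.003  -0.9998] w 0.206 F [-18.2   7.6  21.8] gf 30.010567721910775
```

Emit:
apply_moves(moves=[[[0,0,-0.0015],0],[[0,0,-0.001],0],[[0,0,0],0],[[0,0,0],0]])

```text
time_s: 24.18
tcp_pos: [0.5043, 0.0117, 0.036]
ee_rot: [[0.983, -0.181, -0.013], [-0.181, -0.984, -0.003], [-0.012, 0.005, -1.0]]
wrist_force: [-7.7, 2.1, -1.3]
gripper_width: 0.202
gripper_force: 30.0
```

Run:
```python
from h import *
state()
for n in ("scene","wrist","top"):
  c=imaging.capture(n);cv2.imwrite(f"pics/{n}10.png",c["frame"])
  for p in models.place_of(c,"wedge")[:1]+models.place_of(c,"lip")[:1]:
    px=np.array(p["at"])*[640,480];print(n,p["confidence"],px,(fonz if n=="wrist" else onz)(c,px,0),(fonz if n=="wrist" else onz)(c,px,.02))
```

```text
t 24.18 tcp [0.5043 0.0117 0.036 ] head -10.41 z [-0.0129 -0.0025 -0.9999] w 0.202 F [-7.7  2.1 -1.3] gf 29.9807256704662
scene 0.74 [339.072 231.696] [0.51425676 0.01053108 0.        ] [0.52738549 0.02084876 0.02      ]
scene 0.72 [322.688 241.488] [5.65369794e-01 3.52021391e-04 0.00000000e+00] [0.57754351 0.01085989 0.02      ]
wrist 0.93 [313.088 272.976] [ 5.06408546e-01  1.19180108e-02 -2.77555756e-17] [0.51416618 0.01050047 0.02      ]
wrist 0.96 [308.032 146.688] [0.57647944 0.0017693  0.        ] [0.57713569 0.00138028 0.02      ]
top 0.33 [335.296 253.296] [ 0.57865936 -0.0029924   0.        ] [ 0.5779098  -0.00259399  0.02      ]
top 0.69 [331.072 251.088] [0.58461786 0.00853866 0.        ] [0.58377431 0.00875518 0.02      ]
```

Emit:
apply_moves(moves=[[[0.003,0,0],0],[[0.003,0,0],0],[[0.003,0,-0.0005],0],[[0.003,0,0],0],[[0,0,0],0]])

```text
time_s: 25.05
tcp_pos: [0.5166, 0.0094, 0.0362]
ee_rot: [[0.983, -0.181, -0.013], [-0.181, -0.983, -0.003], [-0.012, 0.005, -1.0]]
wrist_force: [-5.0, 0.6, -3.8]
gripper_width: 0.204
gripper_force: 30.0
```

```bash
cat > lip.py <<'E'
from h import *
import sys
from scipy.optimize import least_squares
def lipends(fr):
    hsv=cv2.cvtColor(fr,cv2.COLOR_BGR2HSV)
    m=cv2.inRange(hsv,(20,120,60),(32,255,255));m[235:]=0
    ys,xs=np.nonzero(m);
    if len(xs)<50: return None
    o=np.argsort(xs);xs,ys=xs[o],ys[o]
    f=lambda a:ys[np.abs(xs-a)<6].mean()
    return (xs[0]-.5,f(xs[0]+3)),(xs[-1]+.5,f(xs[-1]-3)),len(xs)
def z_of(c):
    e=lipends(c["frame"])
    if e is None: return None
    g=lambda z:np.linalg.norm((fonz(c,e[0],z)-fonz(c,e[1],z))[:2])-.150
    from scipy.optimize import brentq
    z=brentq(g,-.08,.1);return z,fonz(c,e[0],z),fonz(c,e[1],z),e
E
python3 - <<'E'
from lip import *
s=state();c=imaging.capture("wrist");print(z_of(c))
d=dict(c);d["frame"]=cv2.imread("pics/wrist10.png");print(lipends(d["frame"]),lipends(cv2.imread("pics/w9.png")))
cv2.imwrite("pics/w11.png",c["frame"])
for p in models.place_of(c,"wedge")[:1]:
    px=np.array(p["at"])*[640,480];print(fonz(c,px,0))
E
```

```text
t 25.05 tcp [0.5166 0.0094 0.0362] head -10.43 z [-0.0127 -0.0026 -0.9999] w 0.204 F [-5.   0.6 -3.8] gf 29.979072039714083
(0.027225679390651014, array([0.59016404, 0.07699961, 0.02722568]), array([ 0.56374351, -0.07065524,  0.02722568]), ((np.float64(151.5), np.float64(180.60377358490567)), (np.float64(459.5), np.float64(178.39583333333334)), 2027))
((np.float64(151.5), np.float64(155.3)), (np.float64(458.5), np.float64(152.73684210526315)), 2087) ((np.float64(160.5), np.float64(39.52054794520548)), (np.float64(465.5), np.float64(38.70666666666666)), 2831)
[ 5.18805206e-01  8.79661444e-03 -2.77555756e-17]
```

Run:
```python
from lip import *
s=r.sense();c=imaging.capture("wrist")
Rn=np.array(s["ee_rot"]);tn=np.array(s["tcp_pos"])
A=Rn.T@np.array(c["orientation"]);b=Rn.T@(np.array(c["eye"])-tn)
def mk(head,z):
    z=np.array(z,float);z/=np.linalg.norm(z);h=np.radians(head);x=np.array([np.cos(h),np.sin(h),0]);x-=z*(x@z);x/=np.linalg.norm(x);return np.stack([x,np.cross(z,x),z],1)
for f,h,z,t in (("w9",-10.23,(.0016,.0013,-1),(.4471,.026,.036)),("wrist10",-10.41,(-.0129,-.0025,-.9999),(.5043,.0117,.036)),("w11",-10.43,(-.0127,-.0026,-.9999),(.5166,.0094,.0362))):
    R=mk(h,z);d=dict(c,frame=cv2.imread(f"pics/{f}.png"),orientation=R@A,eye=np.array(t)+R@b)
    q=z_of(d);print(f,q[0].round(4),q[1].round(4),q[2].round(4),((q[1]+q[2])/2).round(4))
```

```text
Traceback (most recent call last):
AttributeError: 'float' object has no attribute 'round'
```

Run:
```python
from lip import *
s=r.sense();c=imaging.capture("wrist")
Rn=np.array(s["ee_rot"]);tn=np.array(s["tcp_pos"])
A=Rn.T@np.array(c["orientation"]);b=Rn.T@(np.array(c["eye"])-tn)
def mk(head,z):
    z=np.array(z,float);z/=np.linalg.norm(z);h=np.radians(head);x=np.array([np.cos(h),np.sin(h),0]);x-=z*(x@z);x/=np.linalg.norm(x);return np.stack([x,np.cross(z,x),z],1)
for f,h,z,t in (("w9",-10.23,(.0016,.0013,-1),(.4471,.026,.036)),("wrist10",-10.41,(-.0129,-.0025,-.9999),(.5043,.0117,.036)),("w11",-10.43,(-.0127,-.0026,-.9999),(.5166,.0094,.0362))):
    R=mk(h,z);d=dict(c,frame=cv2.imread(f"pics/{f}.png"),orientation=R@A,eye=np.array(t)+R@b)
    q=z_of(d);print(f,round(q[0],4),q[1].round(4),q[2].round(4),((q[1]+q[2])/2).round(4))
```

```text
w9 0.0233 [0.5899 0.0774 0.0233] [ 0.5635 -0.0702  0.0233] [0.5767 0.0036 0.0233]
wrist10 0.0245 [0.59   0.0773 0.0245] [ 0.5636 -0.0703  0.0245] [0.5768 0.0035 0.0245]
w11 0.0272 [0.5901 0.077  0.0272] [ 0.5637 -0.0707  0.0272] [0.5769 0.0031 0.0272]
```

Measured lift is about 3.2 to 3.9 mm. I'll advance 2.5 mm more and take off the slight upward pull, so the wedge lies flat.

Emit:
apply_moves(moves=[[[0.0015,0,0.0003],0],[[0.001,0,0.0003],0],[[0,0,0],0],[[0,0,0],0],[[0,0,0],0]])

```text
time_s: 25.67
tcp_pos: [0.5189, 0.0092, 0.0359]
ee_rot: [[0.984, -0.18, -0.012], [-0.181, -0.984, -0.003], [-0.012, 0.005, -1.0]]
wrist_force: [-7.4, 1.4, -0.1]
gripper_width: 0.202
gripper_force: 30.0
```

Emit:
apply_moves(moves=[[[0,0,0],0],[[0,0,0],0],[[0,0,0],0],[[0,0,0],0],[[0,0,0],0]])

```text
time_s: 26.08
tcp_pos: [0.5189, 0.0092, 0.036]
ee_rot: [[0.983, -0.181, -0.012], [-0.181, -0.984, -0.002], [-0.012, 0.005, -1.0]]
wrist_force: [-6.7, 0.1, -0.8]
gripper_width: 0.204
gripper_force: 30.0
```

Run:
```python
from lip import *
s=state();c=imaging.capture("wrist");q=z_of(c);print(q[0]-.0233)
cv2.imwrite("pics/w12.png",c["frame"])
c=imaging.capture("scene");f=c["frame"];cv2.imwrite("pics/s12.png",f[130:370,180:500])
state()
```

```text
t 26.08 tcp [0.5189 0.0092 0.036 ] head -10.4 z [-0.0123 -0.0025 -0.9999] w 0.204 F [-6.7  0.1 -0.8] gf 29.97904223855585
0.00412976004144093
t 26.18 tcp [0.5189 0.0092 0.0359] head -10.4 z [-0.0125 -0.0025 -0.9999] w 0.208 F [-7.1  0.7 -1.4] gf 29.979021929902956
```

View pics/s12.png

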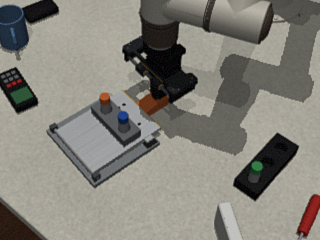

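The scene shows both loggers upright at (105,100) and (124,118), green still in the rack at (257,168), and the wedge under the lip at (155,103), still gripped. Lift is about 4 mm, steady, so I'm handing the job in.

```bash
python3 -c "
from station import r
print(r.finish_job())"
```

```text
the job is handed in; nothing more can be done
None
```

I handed the job in at about 26 s: blue went into pocket one, then orange into pocket two, both fully home and released, and the wedge is under the lip, still gripped, holding it about 4 mm up by camera measurement; the judged result was not shown.

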